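Click out the slide scriber on the bench pad

TASK

Get the retractable slide scriber (the thick-handled tool in the white rack, not the slim loop holder beside it) ready for use: lift it out of the rack, hold it upright and push the button at its lower end straight down on the round rubber bench pad until the button is fully in and the point stands out at the top. Then set it back upright in its well in the rack and let go, leaving the loop holder alone.

Things in the scene. Friction and masses are not known exactly. Their poses are not given: they have to be found in the camera images.
- scriber: Loose upright metal tool, about 80 g, in a well. Origin: on its axis, centre of the collar's underside (90 mm above the bench at the start); +z to the point. In mm along z: black collar 0 to 5, 40 across; ringed grip 5 to 47, 22 across (grasp here from above, fingers closing along the rack's x); cone to 55; point to 64 when out; stem 14 across down to -60; button to -74, or -64 when in.
- plunger (a joint): How far the scriber's end button is pressed in, m: 0 out (starts at 0 to 0.002), 0.010 fully in. It moves stiffly, with about 5 N of friction, and stays where it is pushed; button and point are one rod, so the point comes out at the top as the button goes in.
- button_end (a point): Centre of the outer face of the scriber's button (10 mm in diameter), the lowest point of the upright scriber.
- loop_holder: Bystander: loop holder, a slim upright tool with the same black 40 mm collar, a handle only 12 mm in diameter rising to z 33 mm and a small wire ring up to z 53 mm; no button. Origin at the centre of the collar's underside. It hangs in the other well and stays there.
- rack: White rack fixed to the bench, 70 x 146 mm, deck top 90 mm high, two round wells of 26 mm diameter in a row along its y axis. Origin: centre of its foot on the bench.
- well_a (a point): Centre of the mouth of the well at +y of the rack (deck top, 90 mm above the bench, 35 mm from the rack's centre). The deck is 6 mm thick and open below; a seated tool has its origin at this point.
- well_b (a point): Centre of the mouth of the well at -y of the rack, otherwise as well_a.
- pad: Round black rubber pad fixed flat on the bench, 90 mm in diameter, 4 mm thick, 0.18 m or more from the rack's centre, with nothing on it. Origin: centre of its underside, on the bench.

How it is judged:
On the way:
1. the scriber, upright within 15 degrees, has its button pushed in (at least 7 of 10 mm) against the rubber pad (value of joint plunger above 0.007 m and horizontal distance between button_end and pad below 0.047 m and height (world z) of button_end below 0.015 m and angle between scriber's own z axis and vertical below 0.26 rad and height (world z) of scriber above 0.05 m), for 0.05 s.
At the end, for the whole second after the job is handed in: The scriber's button is still in (at least 7 of 10 mm), the scriber hangs by its collar in a well of the rack, point up, within 12 mm of the well's centre, 6 mm of seated height and 10 degrees of upright, at rest; the loop holder is within 20 mm of where it was (value of joint plunger above 0.007 m and (horizontal distance between scriber and well_a below 0.012 m or horizontal distance between scriber and well_b below 0.012 m) and z of scriber in the frame of rack between 0.084 and 0.096 m and angle between scriber's own z axis and vertical below 0.17 rad and z of button_end in the frame of rack below 0.05 m and linear speed of scriber below 0.03 m/s and distance of loop_holder from where it was at the start of the episode below 0.02 m); the robot touches nothing.
It fails at once if the loop holder is moved by more than 20 mm (distance of loop_holder from where it was at the start of the episode above 0.02 m).
It also fails if it takes over 58 s, if anything falls off the work surface, if the arm or the gripper's body presses on something with over 40 N, if the wrist force passes 120 N, or if a joint passes its speed limit or range.

ROBOT

A 7-joint arm with a two-finger parallel gripper is mounted at the origin on the work surface; the furniture and walls round the work are solid. World frame = base frame: x ahead of the robot, y to its left, z up, the work surface at z = 0. Lengths are in m, angles in rad, forces in N, time in s.
With the tool pointing down it reaches from about 0.4 to 0.925 m from the base axis. Payload 4.1 kg.
Tool frame: the origin (TCP) lies between the finger pads; the fingertips stand 11 mm ahead of it and the grasp point (between the pads) lies 8 mm behind it; z points along the fingers, y is the line along which they close (so a half turn about z gives the same grasp; the last joint's range is limited). The gripper opens to 85 mm and grips with 20 to 120 N. Pads are 22 mm wide; open, the fingers measure 114 mm over their backs; the gripper's body (76 mm by 85 mm) begins 54 mm behind the grasp point. The pads swing forward as they close: fully open they stand 13 mm farther back than shut.
Start: joints at [-1.298, 0.398, 0.045, 1.537, -0.019, 1.207, -0.051], TCP at [0.236, 0.606, 0.242] pointing down, gripper open.
Joint ranges: [-2.82, 2.82], [-0.49, 2.23], [-1.37, 1.46], [0, 2.46], [-1.36, 4.5], [0.23, 2], [-2.94, 2.94]. Speed limits (rad/s): [2.57, 2.57, 3.14, 3.14, 3.14, 3.14, 3.14].

INTERFACE

Orientations are given as [roll, pitch, yaw] about the fixed x, y, z axes, in that order (R = Rz(yaw) Ry(pitch) Rx(roll)).
In Python, from station import * gives the robot as it stands.
- The arm moves only by the shell command python3 -m inch 'ROWS'. ROWS is JSON, one flat list of numbers, 7 for each row, row after row: the closure in counts, from 0 (fully open) to 255 (shut), then the shift along the tool's x, y, z in mm, then the turn, a rotation vector about the tool's x, y, z in rad. In form: [hand, x, y, z, ax, ay, az, hand, x, y, z, ax, ay, az, ...]. A call has 1 to 8 rows; each row is the pose to reach, as a shift and turn from the pose commanded when the call began, along the tool's axes at that moment; what a row does not reach only later rows make up. A row lasts 1/8 s, in which the tool goes at most 62.5 mm and 10.7 degrees, less where a joint would pass 70% of its speed; a pose out of reach is approached as far as the arm can. A call with a gripper value outside its range is refused whole. The fingers move at their own pace and stop on an object; the grip force is fixed at half the most. Time passes only in rows, so rows that repeat a pose let the fingers close. It gives the time, the measured TCP pose, the force, the opening and the grip force at its end, in the units of the state.
- get_state(): the state, without advancing time (a new reading comes with each control period).
- get_image(name): name is "side" or "top" or "wrist"; returns (picture, depth): 480x640x3 uint8, red, green, blue; 480x640 float32, m along the optical axis (not along the pixel's ray), 0 where there is no reading.
- camera_model(name): a dict with "fx", "fy", "cx", "cy" (pixels), "world_from_camera" (4x4, takes a point from camera to world coordinates); the wrist camera has in their place "hand_eye" (4x4, takes a point from camera to tool coordinates, whose origin is the TCP and whose axes are the flange's). Camera axes: x right, y up, looking along -z (the intrinsics and any distortion apply to the point x, -y, -z); pixel columns grow to the right and rows downward; lengths in m; the calibration is good to about 2 mm. The wrist camera is an equidistant fisheye: a pixel r from the principal point sees the ray r / f radians off the axis. A picture is of the moment at which its call begins: read the wrist's pose just before it. camera_model takes no time and is no camera call.
- job_done(): hands the job in; it is judged then, once.
Trained networks look in the newest picture that a camera, given by its name, has taken for a name from the list of things; names that differ only in an ending like _2 or _b are one class to them, and where a whole thing is asked for, a point or a joint stands for the part that bears it (a point fixed in the world has none). Each returns a list of dicts, best first, with "confidence" (0 to 1); they miss things now and then, are a little off and sometimes report something else, mostly with a low value. They report only what shows in the picture. A call takes as long as a camera call.
- trace(camera, name): "pixels" (480x640 bool, what is visible of it) and "point" ([column, row] in pixels, amid what is visible of it).
The state is a dict: "t": time; "q": joint angles; "joint_vel": joint speeds; "joint_torque": joint torques, N m; "position": TCP position; "orientation": TCP orientation; "wrist_force": force on the tool from outside, world axes, zero at the start; "wrist_torque": the same for the moment, N m; "width": finger opening in m; "grasp_force": force on a finger pad.
Only numpy, scipy, OpenCV 4.12 (cv2) and the standard library are available. Lean on these libraries where they do the work, as an engineer would, in place of code of your own. Each camera call takes 0.05 s, during which the arm holds its last target. There are 200 camera calls.

## Working session

There is one attempt and no reset: what is moved stays moved. The work goes in short steps, Python scripts to look and compute and a shell command to move; the robot and the scene stay as the last step left them, time stands still between calls to the robot, and variables do not carry over. Pictures are saved under pics/ and viewed, at most 10 in all, crops included, and the job is handed in when it is done.

```bash
mkdir -p pics; cat > h.py <<'E'
from station import *
import numpy as np, cv2
from scipy.spatial.transform import Rotation as R
def cloud(cam,depth,mask):
    m=camera_model(cam); v,u=np.nonzero(mask&(depth>0)); d=depth[v,u]
    p=np.c_[(u-m['cx'])/m['fx']*d,-(v-m['cy'])/m['fy']*d,-d]
    T=np.array(m['world_from_camera']); return p@T[:3,:3].T+T[:3,3]
def totool(p,s=None):
    s=s or get_state(); return R.from_euler('xyz',s['orientation']).inv().apply(np.array(p)-s['position'])*1000
E
python3 - <<'E'
from h import *
s=get_state();print(s['position'],s['orientation'],s['t'])
ims=[]
for c in ('top','side'):
    im,d=get_image(c);ims.append(im)
    print(c,np.round(camera_model(c)['world_from_camera'],2).tolist())
    for n in ('scriber','loop_holder','rack','pad'):
        for r in trace(c,n)[:2]:
            P=cloud(c,d,r['pixels']);print(c,n,round(r['confidence'],2),np.round(r['point']),r['pixels'].sum(),*( [np.round(np.median(P,0),3),np.round(np.percentile(P,2,0),3),np.round(np.percentile(P,98,0),3)] if len(P) else []))
            if n=='rack':
                D=P[abs(P[:,2]-.09)<.006]
                if len(D)>50: print('rect',cv2.minAreaRect(D[:,:2].astype(np.float32)*1000))
cv2.imwrite('pics/a.png',cv2.resize(np.vstack(ims),(800,1200))[:600,:,::-1]);cv2.imwrite('pics/b.png',ims[1][:,:,::-1])
E
```

```text
[0.23591368 0.60502129 0.24124766] [-3.13965482e+00  1.50490163e-04  2.76985820e+00] 0.0
top [[-0.0, 1.0, -0.04, 0.52], [-1.0, -0.0, 0.03, -0.12], [0.03, 0.04, 1.0, 0.92], [0.0, 0.0, 0.0, 1.0]]
top scriber 0.66 [243. 247.] 359 [ 0.535 -0.007  0.097] [ 0.517 -0.022  0.09 ] [0.553 0.012 0.146]
top loop_holder 0.63 [278. 240.] 332 [ 0.549 -0.073  0.096] [ 0.532 -0.089  0.093] [ 0.568 -0.054  0.14 ]
top rack 0.72 [262. 248.] 2089 [ 0.54  -0.037  0.091] [ 0.501 -0.108  0.003] [0.582 0.036 0.094]
rect ((543.001708984375, -37.701683044433594), (66.08738708496094, 145.7733154296875), 11.791987419128418)
top pad 0.81 [372. 250.] 1335 [ 0.534 -0.264  0.005] [ 0.494 -0.304  0.001] [ 0.573 -0.225  0.008]
side [[0.44, 0.64, -0.63, 0.04], [-0.9, 0.32, -0.31, -0.41], [0.0, 0.7, 0.72, 0.69], [0.0, 0.0, 0.0, 1.0]]
side loop_holder 0.72 [261. 227.] 674 [ 0.545 -0.074  0.095] [ 0.531 -0.09   0.037] [ 0.566 -0.055  0.125]
side rack 0.91 [241. 247.] 7119 [ 0.534 -0.038  0.027] [ 0.499 -0.113  0.001] [0.583 0.033 0.092]
rect ((542.4044189453125, -37.010459899902344), (69.24895477294922, 147.87594604492188), 11.86426830291748)
side rack 0.4 [214. 213.] 929 [ 0.529 -0.008  0.102] [ 0.517 -0.021  0.024] [0.549 0.012 0.144]
rect ((529.7771606445312, -4.223470687866211), (51.734188079833984, 39.0474853515625), 7.27022647857666)
side pad 0.91 [385. 328.] 2923 [ 0.532 -0.265  0.004] [ 0.492 -0.305  0.001] [ 0.575 -0.225  0.006]
```

View pics/a.png

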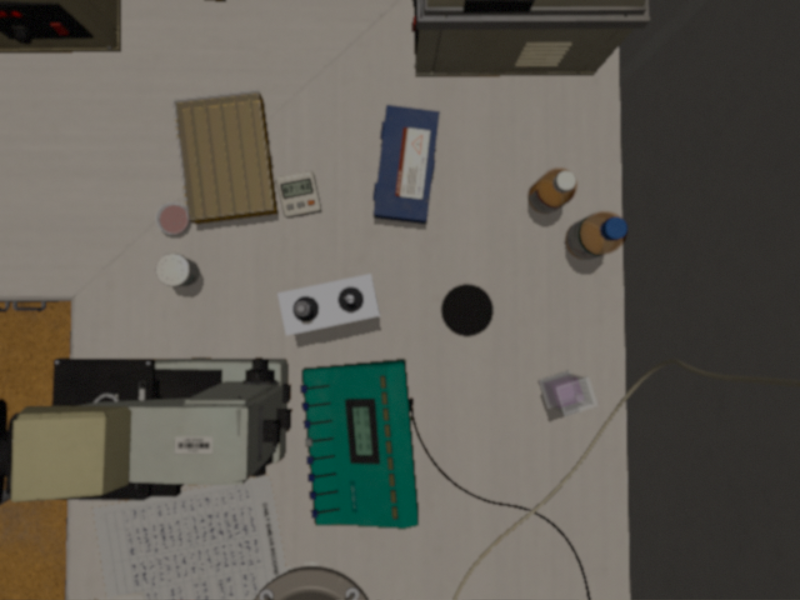

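View pics/b.png

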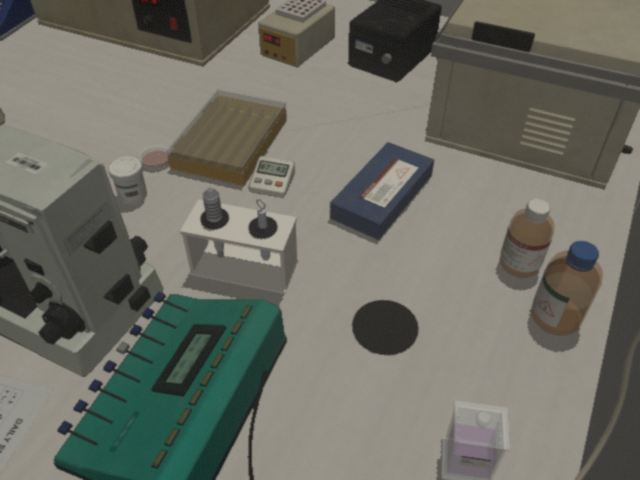

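The top view shows the scriber at (244,246) (the left well), the loop holder at (280,239) and the pad at (373,248); a tall microscope stands left of and nearer than the rack. Next I check the heights of these obstacles.

```bash
python3 - <<'E'
from h import *
H={}
for c in ('top','side'):
    im,d=get_image(c);P=cloud(c,d,np.ones(d.shape,bool))
    for x,y,z in P:
        k=(int(x//.05),int(y//.05));H[k]=max(H.get(k,-1),z)
print('y:',[round(.05*j,2) for j in range(14,-9,-1)])
for i in range(18,1,-1): print('%.2f'%(i*.05),*['%4d'%(H[(i,j)]*1000) if (i,j) in H else '   .' for j in range(14,-9,-1)])
s=get_state();t=s['position']
M=R.from_euler('xyz',s['orientation']).as_matrix();print(M.round(3),s['q'])
P,dp=get_image('wrist'); cv2.imwrite('pics/w0.png',P[:,:,::-1])
E
```

```text
y: [0.7, 0.65, 0.6, 0.55, 0.5, 0.45, 0.4, 0.35, 0.3, 0.25, 0.2, 0.15, 0.1, 0.05, 0.0, -0.05, -0.1, -0.15, -0.2, -0.25, -0.3, -0.35, -0.4]
0.90    4    4    3    3    5    6  107    5    6    6    5    5    5    5    5    6    5    5  239  255  257  255  239
0.85    4    5    4    4    5    6    6    5    5    6   47   47   48   47    5    5    5   39   39   39    6    5    5
0.80    3    4    3    5    6    6    5    6    6    5   47   47   47   47    6    5    5   40   40   38    5    5    5
0.75    1    3    4    4    5    5    5    5    6    5   48   47   47   48   31   30    6   40   40   38    6    5   93
0.70    .    1    4    3    4    5    5    5    6   16   44   48   49   47   31   27    5   40   40   37    5    5  121
0.65    .    .    2    3    5    6    6    5    5   17   19   46   46   46   14   10    5   39   39    5    5    5   85
0.60    .    .    .    2    6    5    5    5    6    5   66   66    5    5    6    5    5    5    5    7    5    4    5
0.55    . -273    .    .    4    5    6    5    5    5   67   67    5    5   96   97  142   93    5    8    9    5    5
0.
[... 537 characters left out ...]
  322  269  270  265   61   74   87   84    4    4    5    5
0.25    .    .    .    .    .    .    .    .  184  186  190  192   58  103   89   60   72   87   85    9    4    5    6
0.20    .    .    .    .    .    .   -1    4    6    6    6    6    6    8    6   62   65   86   85    7    9    8    9
0.15    .    .    .    .    .    .    0    4    7    7    6    6    6    6    4   41   63   81   82    5    6    9    9
0.10    .    .    .    .    .    .   -1    5    6    6    6    5    7    7   18   17    5    5    4    4    9    9    5
[[-0.932  0.363  0.   ]
 [ 0.363  0.932  0.   ]
 [ 0.     0.    -1.   ]] [-1.29797491  0.39834968  0.04508683  1.5365739  -0.01871341  1.20691548
 -0.05070466]
```

```bash
python3 -m inch '[0,0,0,-60,0,0,0, 0,0,0,-120,0,0,0, 0,0,0,-180,0,0,0, 0,-55,-5,-210,0,0,0.15, 0,-110,-10,-220,0,0,0.3, 0,-170,-15,-220,0,0,0.45, 0,-230,-20,-220,0,0,0.6, 0,-285,-55,-220,0,0,0.75]'; python3 - <<'E'
from h import *
s=get_state();print(s['q'],totool([.6,.1,.46],s),totool([.6,.3,.46],s),R.from_euler('xyz',s['orientation']).as_matrix().round(3))
E
```

```text
t: 1.65
position: [0.4817, 0.4528, 0.4608]
orientation: [-3.141, 0.001, 2.016]
wrist_force: [-0.1, -0.1, 0.1]
width: 0.0858
grasp_force: 0.0
[-1.00540133  0.37149354  0.28876212  1.12714261 -0.10358817  1.6575561
 -0.29926812] [-369.34689412  -45.12952052    1.08949693] [-188.82478345   40.96190422    0.90471602] [[-0.43   0.903 -0.   ]
 [ 0.903  0.43  -0.001]
 [-0.001 -0.001 -1.   ]]
```

```bash
python3 -m inch '[0,-60,13,0,0,0,0.03, 0,-120,26,0,0,0,0.06, 0,-180,38,0,0,0,0.1, 0,-240,15,0,0,0,0.14, 0,-295,-12,0,0,0,0.18, 0,-350,-38,0,0,0,0.21, 0,-394,-88,0,0,0,0.24, 0,-425,-135,0,0,0,0.24]'
python3 -m inch '[0,-10,0,0,0,0,0, 0,-10,0,0,0,0,0, 0,-10,0,0,0,0,0]'; python3 - <<'E'
from h import *
s=get_state();print(s['q'],R.from_euler('xyz',s['orientation']).as_matrix().round(3))
P,dp=get_image('wrist')
m=camera_model('wrist');print({k:np.round(v,3).tolist() for k,v in m.items()})
M=R.from_euler('xyz',s['orientation']).as_matrix()
for n in ('scriber','loop_holder'):
    for r in trace('wrist',n)[:2]:
        k=r['pixels']&(dp>0);v,u=np.nonzero(k);d=dp[k]
        a=u-m['cx'];b=v-m['cy'];f=(m['fx']+m['fy'])/2
        rr=np.hypot(a,b);th=rr/f;t=np.tan(th)/np.maximum(rr,1e-6)
        p=np.c_[a*t*d,-b*t*d,-d,np.ones(len(d))]@np.array(m['hand_eye']).T
        w=p[:,:3]@M.T+s['position']
        col=w[abs(w[:,2]-.095)<.004];print(n,r['confidence'],r['point'],len(w),np.median(w,0),cv2.minEnclosingCircle(col[:,:2].astype(np.float32)) if len(col)>5 else 0, np.percentile(w[:,2],99))
        g=w[w[:,2]>.105]; print('handle',np.median(g,0) if len(g) else 0, g.min(0) if len(g) else 0,g.max(0) if len(g) else 0)
cv2.imwrite('pics/w1.png',P[:,:,::-1])
im,d=get_image('side');cv2.imwrite('pics/s1.png',im[:,:,::-1])
E
```

```text
t: 2.65
position: [0.5422, 0.0089, 0.4622]
orientation: [3.141, 0.001, 1.778]
wrist_force: [0.3, -1.2, 0.9]
width: 0.0853
grasp_force: 0.0
t: 3.02
position: [0.5456, 0.004, 0.4619]
orientation: [-3.141, -0.001, 1.783]
wrist_force: [-0.3, 1.0, 0.3]
width: 0.0856
grasp_force: 0.0
[-0.52075467  0.1382597   0.50755611  1.42382615 -0.06750778  1.59721591
  0.19319274] [[-0.211  0.978 -0.001]
 [ 0.978  0.211  0.   ]
 [ 0.001 -0.    -1.   ]]
{'fx': 371.648, 'fy': 371.648, 'cx': 315.233, 'cy': 237.773, 'hand_eye': [[-0.001, 0.949, 0.316, 0.081], [1.0, 0.001, 0.001, 0.001], [0.001, 0.316, -0.949, -0.131], [0.0, 0.0, 0.0, 1.0]]}
scriber 0.97 [308.8, 181.5] 658 [0.53727566 0.00069378 0.09637992] ((0.537838339805603, -0.004460741765797138), 0.02020655758678913) 0.14599087358001958
handle [ 0.53706511 -0.00074882  0.13922861] [ 0.52605856 -0.01461338  0.10538669] [0.54855235 0.00750205 0.14699083]
scriber 0.6 [309.2, 227.0] 576 [ 0.55071868 -0.06947401  0.09516277] ((0.5514822602272034, -0.07206100970506668), 0.02044532634317875) 0.1415807870465851
handle [ 0.55087486 -0.07039426  0.12253837] [ 0.54502119 -0.07788839  0.10506937] [ 0.5564424  -0.06493029  0.14238313]
loop_holder 0.68 [308.3, 227.3] 597 [ 0.55081216 -0.06939707  0.09511754] ((0.5513707399368286, -0.07208941131830215), 0.020499246194958687) 0.1416760891015768
handle [ 0.55087486 -0.07055552  0.12256617] [ 0.54502119 -0.07852816  0.10506937] [ 0.5564424  -0.06493029  0.14315146]
```

View pics/w1.png

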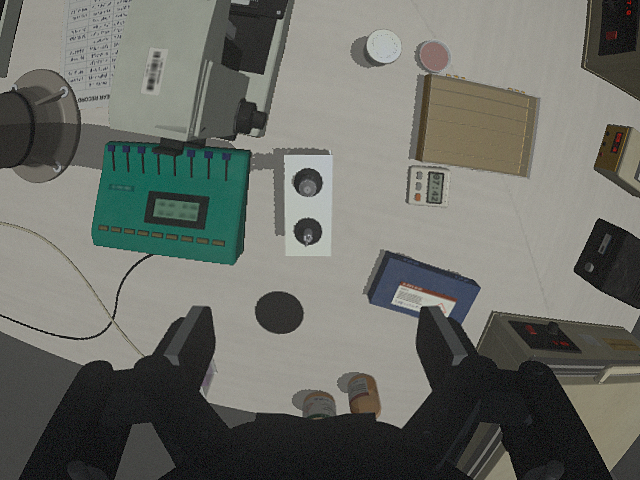

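The wrist view shows the scriber at (309,181) and the loop holder at (308,228), with the pad at (279,312). The trace's second "scriber" is the loop holder. I descend over the scriber and take a second measurement there.

```bash
python3 -m inch '[0,-5,-10,-0,0,0,0, 0,-5,-10,60,0,0,0, 0,-5,-10,120,0,0,0, 0,-5,-10,180,0,0,0, 0,-5,-10,220,0,0,0, 0,-5,-10,220,0,0,0, 0,-5,-10,220,0,0,0]'; python3 - <<'E'
from h import *
s=get_state();print(s['q'])
P,dp=get_image('wrist')
m=camera_model('wrist')
M=R.from_euler('xyz',s['orientation']).as_matrix()
for n in ('scriber','loop_holder'):
    for r in trace('wrist',n)[:2]:
        k=r['pixels']&(dp>0);v,u=np.nonzero(k);d=dp[k]
        a=u-m['cx'];b=v-m['cy'];rr=np.hypot(a,b);t=np.tan(rr/m['fx'])/np.maximum(rr,1e-6)
        w=(np.c_[a*t*d,-b*t*d,-d,np.ones(len(d))]@np.array(m['hand_eye']).T)[:,:3]@M.T+s['position']
        col=w[abs(w[:,2]-.095)<.003];print(n,r['confidence'],r['point'],len(w),cv2.minEnclosingCircle(col[:,:2].astype(np.float32)) if len(col)>5 else 0)
        g=w[w[:,2]>.105]; 
        if len(g):
            tg=(g-s['position'])@M*1000; print('handle tool',tg.min(0),tg.max(0))
cv2.imwrite('pics/w2.png',P[:,:,::-1])
im,d=get_image('side');cv2.imwrite('pics/s1.png',im[:,:,::-1])
E
```

```text
t: 4.1
position: [0.5375, -0.0054, 0.2443]
orientation: [3.138, 0.0, 1.78]
wrist_force: [0.1, 0.3, -0.0]
width: 0.0853
grasp_force: 0.0
[-0.49643073  0.21372211  0.49887734  1.81605547 -0.11245286  1.13640439
  0.2488203 ]
scriber 0.9 [315.7, 220.7] 2172 ((0.5374593734741211, -0.004033894278109074), 0.020216774195432663)
handle tool [ -9.55921158 -11.06219186  97.47703703] [ 12.79155919  10.81254557 139.31826045]
loop_holder 0.66 [315.0, 296.7] 1703 ((0.5516901016235352, -0.07228586077690125), 0.02022373117506504)
handle tool [-74.86801771  -6.11419756 101.20459126] [-60.73518305   5.32359578 139.31903225]
```

View pics/w2.png

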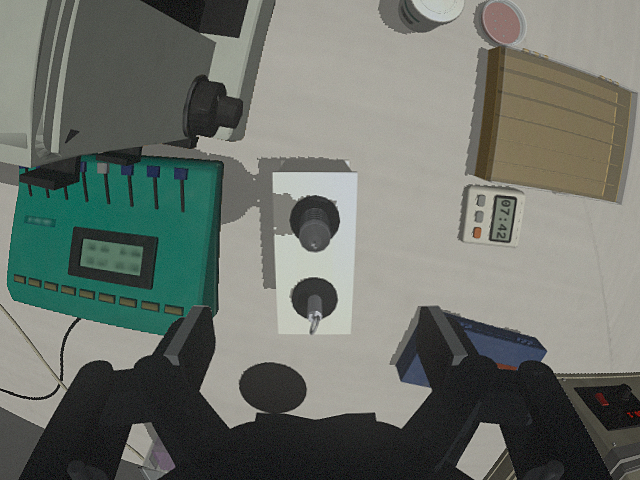

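View pics/s1.png

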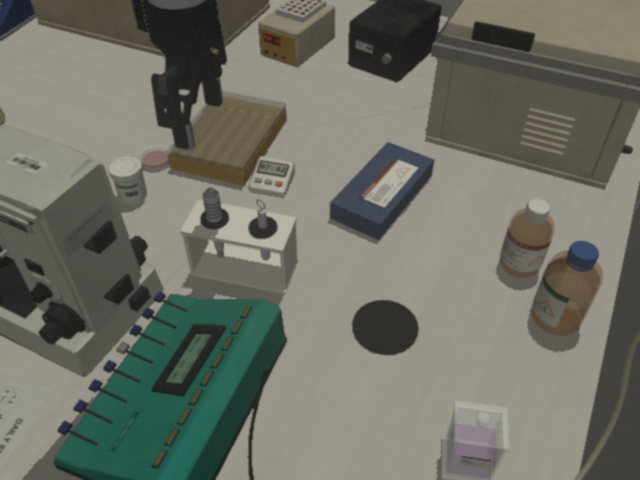

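The wrist view has the scriber centred between the fingers at (316,221), the loop holder at (315,297) clear of both, and the side view shows nothing in the gripper's way. I go down 132 mm and close.

```bash
python3 -m inch '[0,1.5,0,40,0,0,0, 0,1.5,0,80,0,0,0, 0,1.5,0,110,0,0,0, 0,1.5,0,132,0,0,0, 0,1.5,0,132,0,0,0, 0,1.5,0,132,0,0,0]' && python3 -m inch '[255,0,0,0,0,0,0, 255,0,0,0,0,0,0, 255,0,0,0,0,0,0, 255,0,0,0,0,0,0, 255,0,0,0,0,0,0, 255,0,0,0,0,0,0, 255,0,0,0,0,0,0, 255,0,0,0,0,0,0]'
```

```text
t: 5.05
position: [0.5372, -0.0037, 0.1117]
orientation: [3.139, 0.0, 1.78]
wrist_force: [0.2, -0.2, -0.3]
width: 0.0854
grasp_force: 0.0
t: 6.05
position: [0.5363, -0.0037, 0.1107]
orientation: [3.141, -0.0, 1.78]
wrist_force: [-1.0, -0.7, 5.1]
width: 0.0207
grasp_force: 58.5
```

```bash
python3 -m inch '[255,0,0,-15,0,0,0, 255,0,0,-40,0,0,0, 255,0,0,-80,0,0,0, 255,0,0,-125,0,0,0, 255,0,0,-165,0,0,0, 255,0,0,-165,0,0,0, 255,0,0,-165,0,0,0, 255,0,0,-165,0,0,0]'; python3 - <<'E'
from h import *
im,d=get_image('side');r=trace('side','scriber')
for x in r[:2]:
    P=cloud('side',d,x['pixels']);print(x['confidence'],x['point'],P.min(0),P.max(0))
cv2.imwrite('pics/s2.png',im[:,:,::-1])
E
```

```text
t: 7.05
position: [0.5349, -0.0037, 0.2738]
orientation: [-3.139, -0.0, 1.78]
wrist_force: [-0.2, -0.6, -0.7]
width: 0.0209
grasp_force: 58.7
0.59 [201.2, 129.1] [ 0.51332181 -0.02340365  0.0336499 ] [0.75592806 0.18410533 0.30662319]
```

View pics/s2.png

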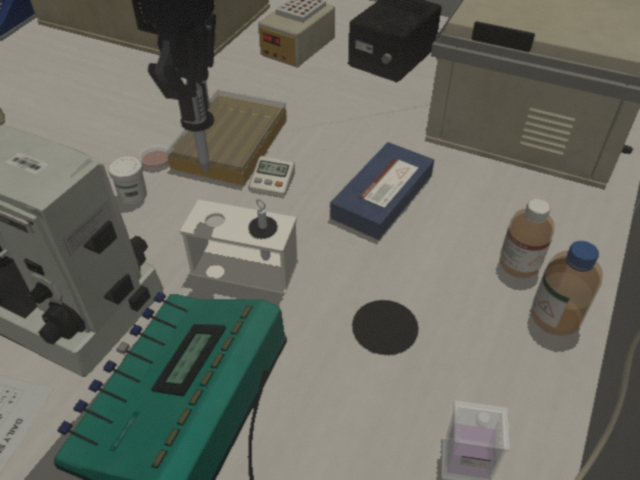

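The side view shows the scriber lifted clear and upright in the fingers at (200,130), with its well empty at (215,218) and the loop holder undisturbed. Now to the pad.

```bash
python3 -m inch '[255,-35,-8,0,0,0,0, 255,-80,-18,0,0,0,0, 255,-125,-29,0,0,0,0, 255,-170,-40,0,0,0,0, 255,-215,-50,0,0,0,0, 255,-250,-58,0,0,0,0, 255,-250,-58,0,0,0,0, 255,-250,-58,0,0,0,0]' && python3 -m inch '[255,-2,0,40,0,0,0, 255,-2,0,80,0,0,0, 255,-2,0,120,0,0,0, 255,-2,0,150,0,0,0, 255,-2,0,165,0,0,0, 255,-2,0,165,0,0,0, 255,-2,0,165,0,0,0]'
```

```text
t: 8.15
position: [0.5312, -0.2593, 0.2745]
orientation: [-3.141, -0.002, 1.78]
wrist_force: [0.5, 0.7, -0.4]
width: 0.0208
grasp_force: 58.7
t: 9.02
position: [0.5327, -0.2624, 0.1116]
orientation: [3.139, 0.001, 1.78]
wrist_force: [-0.0, 0.2, -0.7]
width: 0.0209
grasp_force: 58.7
```

```bash
python3 -m inch '[255,0,0,8,0,0,0, 255,0,0,12,0,0,0, 255,0,0,15,0,0,0, 255,0,0,18,0,0,0, 255,0,0,18,0,0,0]' && python3 -m inch '[255,0,0,2,0,0,0, 255,0,0,4,0,0,0, 255,0,0,4,0,0,0, 255,0,0,4,0,0,0]'
```

```text
t: 9.65
position: [0.5317, -0.2623, 0.0923]
orientation: [3.141, 0.0, 1.78]
wrist_force: [-1.2, 0.8, 3.6]
width: 0.0207
grasp_force: 58.9
t: 10.15
position: [0.5318, -0.2624, 0.0886]
orientation: [3.141, 0.0, 1.78]
wrist_force: [-0.5, 0.4, 6.3]
width: 0.0209
grasp_force: 59.6
```

```bash
python3 -m inch '[255,0,0,1,0,0,0, 255,0,0,1,0,0,0, 255,0,0,1,0,0,0]'; python3 -m inch '[255,0,0,1,0,0,0, 255,0,0,1,0,0,0, 255,0,0,1,0,0,0]'
```

```text
t: 10.52
position: [0.532, -0.2626, 0.0885]
orientation: [3.14, 0.0, 1.78]
wrist_force: [-2.8, 1.6, 11.3]
width: 0.0204
grasp_force: 59.9
t: 10.9
position: [0.5322, -0.2629, 0.0884]
orientation: [3.14, 0.0, 1.78]
wrist_force: [-3.4, 2.9, 16.9]
width: 0.0201
grasp_force: 60.5
```

The force climbs with no further travel, so the button is at its stop. I lift and check.

```bash
python3 -m inch '[255,0,0,-20,0,0,0, 255,0,0,-50,0,0,0, 255,0,0,-95,0,0,0, 255,0,0,-140,0,0,0, 255,0,0,-186,0,0,0, 255,0,0,-186,0,0,0, 255,0,0,-186,0,0,0]'; python3 - <<'E'
from h import *
s=get_state();im,d=get_image('side');m=camera_model('side');T=np.linalg.inv(m['world_from_camera'])
def px(p):
    c=T@np.r_[p,1];return np.round([m['cx']-m['fx']*c[0]/c[2],m['cy']+m['fy']*c[1]/c[2]],1)
p=s['position'];o=p[2]-.0216
for k in(0,-.06,-.064,-.074):print(k,px([p[0],p[1],o+k]))
u,v=px([p[0],p[1],o-.05]).astype(int)
cv2.imwrite('pics/s3.png',cv2.resize(im[v-75:v+75,u-100:u+100,::-1],(800,600),interpolation=cv2.INTER_CUBIC));print(u,v)
M=R.from_euler('xyz',s['orientation']);print(M.inv().apply(np.array([.5375,-.004,0])-[p[0],p[1],0])*1000)
E
```

```text
t: 11.78
position: [0.5311, -0.2618, 0.2715]
orientation: [-3.141, -0.001, 1.78]
wrist_force: [0.1, -0.3, -0.6]
width: 0.0208
grasp_force: 59.0
0 [398.9 188.6]
-0.06 [394.1 228.6]
-0.064 [393.8 231.1]
-0.074 [393.  237.2]
394 222
[2.50857961e+02 5.98058358e+01 1.76677298e-01]
```

View pics/s3.png

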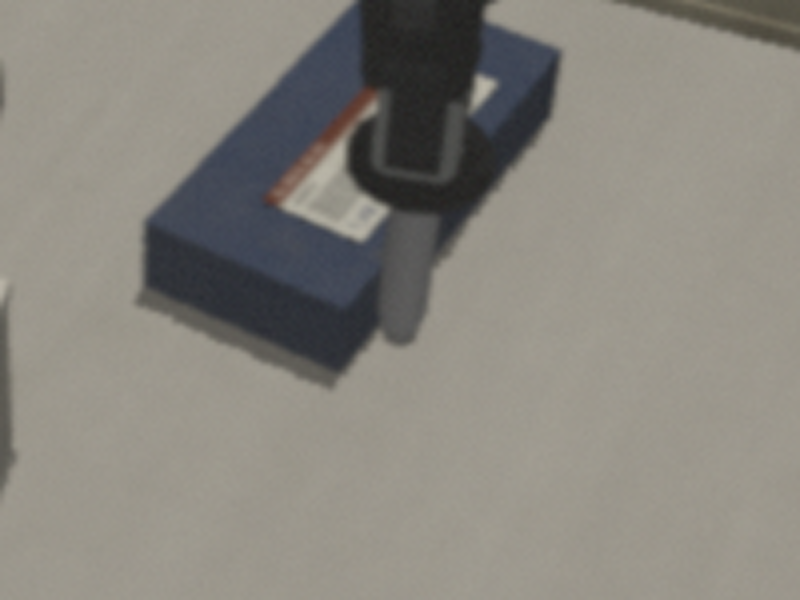

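The crop shows the stem's end at side-view pixel (394,233), next to the prediction for a pressed button (231; it would be 237 if out), with the tool upright and not slipped. Now back to the well.

```bash
python3 -m inch '[255,35,8,0,0,0,0, 255,80,19,0,0,0,0, 255,125,30,0,0,0,0, 255,170,40,0,0,0,0, 255,215,51,0,0,0,0, 255,251,60,0,0,0,0, 255,251,60,0,0,0,0, 255,251,60,0,0,0,0]'; python3 -m inch '[255,0,0,0,0,0,0, 255,0,0,30,0,0,0, 255,0,0,70,0,0,0, 255,0,0,70,0,0,0, 255,0,0,70,0,0,0]';python3 - <<'E'
from h import *
s=get_state();p=s['position'];M=R.from_euler('xyz',s['orientation']);print(M.inv().apply(np.array([.5372,-.004,.1115])-p)*1000)
E
```

```text
t: 12.82
position: [0.5374, -0.0051, 0.2711]
orientation: [-3.139, 0.001, 1.779]
wrist_force: [-0.2, 0.0, -0.1]
width: 0.0206
grasp_force: 59.0
t: 13.45
position: [0.539, -0.0051, 0.2035]
orientation: [3.14, 0.0, 1.779]
wrist_force: [0.2, 0.1, -0.2]
width: 0.0208
grasp_force: 58.9
[ 1.46984228 -1.72656912 92.03852633]
```

```bash
python3 -m inch '[255,1.5,-1.5,15,0,0,0, 255,1.5,-1.5,35,0,0,0, 255,1.5,-1.5,55,0,0,0, 255,1.5,-1.5,75,0,0,0, 255,1.5,-1.5,86,0,0,0, 255,1.5,-1.5,91,0,0,0, 255,1.5,-1.5,91,0,0,0]'
```

```text
t: 14.32
position: [0.5368, -0.0031, 0.1116]
orientation: [3.141, -0.0, 1.78]
wrist_force: [0.4, -0.2, -0.3]
width: 0.0208
grasp_force: 59.3
```

```bash
python3 -m inch '[255,0,0,0.5,0,0,0, 200,0,0,0.5,0,0,0, 140,0,0,0.5,0,0,0, 80,0,0,0.5,0,0,0, 0,0,0,0.5,0,0,0, 0,0,0,0.5,0,0,0, 0,0,0,0.5,0,0,0, 0,0,0,0.5,0,0,0]'; python3 -m inch '[0,0,0,-20,0,0,0, 0,0,0,-60,0,0,0, 0,0,0,-110,0,0,0, 0,0,0,-160,0,0,0, 0,0,0,-200,0,0,0, 0,0,0,-200,0,0,0, 0,0,0,-200,0,0,0]'; python3 - <<'E'
from h import *
for c in('top','side'):
    im,d=get_image(c)
    for n in('scriber','loop_holder'):
        for r in trace(c,n)[:1]:
            P=cloud(c,d,r['pixels']);C=P[abs(P[:,2]-.095)<.004];print(c,n,r['confidence'],r['point'],cv2.minEnclosingCircle(C[:,:2].astype(np.float32)) if len(C)>5 else 0,P[:,2].max())
cv2.imwrite('pics/s4.png',cv2.resize(im[150:300,140:340,::-1],(800,600),interpolation=cv2.INTER_CUBIC))
E
```

```text
t: 15.32
position: [0.5364, -0.0031, 0.1108]
orientation: [3.142, -0.0, 1.78]
wrist_force: [-0.6, 0.2, 1.8]
width: 0.0851
grasp_force: 0.0
t: 16.2
position: [0.5359, -0.0031, 0.3101]
orientation: [-3.141, -0.0, 1.78]
wrist_force: [-0.0, 0.5, 0.5]
width: 0.0852
grasp_force: 0.0
top scriber 0.9 [245.0, 247.5] ((0.536478579044342, -0.003506606910377741), 0.021296408027410507) 0.43376577189560467
top loop_holder 0.54 [279.9, 243.1] ((0.5497502684593201, -0.0721149742603302), 0.01994612067937851) 0.14361741528898753
side scriber 0.57 [213.5, 213.2] ((0.5388065576553345, 0.0028739972040057182), 0.02730092965066433) 0.1522181216716374
side loop_holder 0.77 [261.4, 227.5] ((0.549258291721344, -0.0714002475142479), 0.021402722224593163) 0.1441411538610622
```

View pics/s4.png

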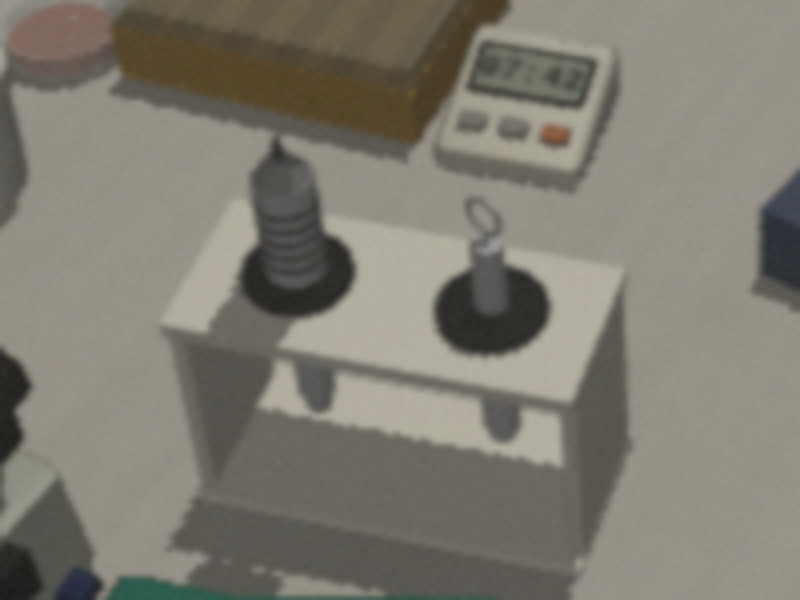

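The scriber hangs upright in its well, with its point out at crop pixel (277,145). The loop holder is unmoved at (490,290), and the arm is clear.

```bash
python3 -c "
from station import *
print(job_done())"
```

```text
the job is handed in; nothing more can be done
None
```

The scriber's button was pressed fully in on the pad, the tool is back upright in its well with the point out, the loop holder was left alone, and I handed the job in at about 16 s; no verdict came back.

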